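# Sweep the loose nuts and shaft key into the catch pan

### The arm

A 6-joint arm with a two-finger parallel gripper is mounted at the origin on the work surface. World frame = base frame: x ahead of the robot, y to its left, z up, the work surface at z = 0. Lengths are in m, angles in rad, forces in N, time in s.
With the tool pointing down it reaches from about 0.375 to 0.925 m from the base axis. Payload 5.7 kg.
Tool frame: the origin (TCP) lies at the very end of the fingers, on their centre line; the grasp point (between the pads) lies 19 mm behind it; z points along the fingers, y is the line along which they close (so a half turn about z gives the same grasp; the last joint's range is limited). The gripper opens to 85 mm and grips with 20 to 120 N. Pads are 22 mm wide; open, the fingers measure 114 mm over their backs; the gripper's body (76 mm by 85 mm) begins 54 mm behind the grasp point. The pads swing forward as they close: fully open they stand 13 mm farther back than shut.
Start: joints at [-1.346, 0.359, 1.51, -0, 1.272, -0.115], TCP at [0.2, -0.566, 0.231] pointing down, gripper open.
Joint ranges: [-2.97, 2.97], [-1.01, 2.36], [0.21, 2.38], [-0.96, 4.11], [0.2, 2.71], [-2.98, 2.98]. Speed limits (rad/s): [2.39, 2.39, 3.14, 3.14, 3.14, 3.14].

### API

Orientations are given as [roll, pitch, yaw] about the fixed x, y, z axes, in that order (R = Rz(yaw) Ry(pitch) Rx(roll)).
In Python, from plant import monitor, grab_frame, camera_model, workorder gives the robot as it stands.
- The arm moves only by the tool carry_out, never from a script. Its argument "plan" is a list of rows, each a list of 5 numbers: the shift along the world's x, y, z in cm, then the turn about the world's z in degrees, then the finger opening in cm, from 0 to 8.54. A call has 1 to 8 rows; each row is the pose to reach, as a shift and turn from the pose commanded when the call began; what a row does not reach only later rows make up. A row lasts 1/8 s, in which the tool goes at most 62.5 mm and 10.7 degrees, less where a joint would pass 70% of its speed; a pose out of reach is approached as far as the arm can. A call with a gripper value outside its range is refused whole. The fingers move at their own pace and stop on an object; "grip_force" is the grip in N (left out, the last holds). Time passes only in rows, so rows that repeat a pose let the fingers close. It gives the time, the measured TCP pose, the force, the opening and the grip force at its end, in the units of the state.
- monitor.sense(): the state, without advancing time (a new reading comes with each control period).
- grab_frame(name): name is "scene" or "side" or "wrist"; returns (picture, depth): 400x640x3 uint8, red, green, blue; 400x640 float32, m along the optical axis (not along the pixel's ray), 0 where there is no reading.
- camera_model(name): a dict with "fx", "fy", "cx", "cy" (pixels), "distortion" ([k1, k2, p1, p2, k3] as OpenCV has them; the pictures are not rectified), "pose" (4x4, takes a point from camera to world coordinates). Camera axes: x right, y down, z forward; pixel columns grow to the right and rows downward; lengths in m; the calibration is good to about 2 mm. A picture is of the moment at which its call begins: read the wrist's pose just before it. camera_model takes no time and is no camera call; for the wrist camera it gives the pose at the moment of the call.
- workorder.close_job(): hands the job in; it is judged then, once.
The state is a dict: "time": time; "joint_pos": joint angles; "qd": joint speeds; "joint_efforts": joint torques, N m; "tcp_pos": TCP position; "eef_rot": TCP orientation; "force": force on the tool from outside, world axes, zero at the start; "wrist_torque": the same for the moment, N m; "grip_width": finger opening in m; "grasp_force": force on a finger pad.
Only numpy, scipy, OpenCV 4.12 (cv2) and the standard library are available. Lean on these libraries where they do the work, as an engineer would, in place of code of your own. Each camera call takes 0.05 s, during which the arm holds its last target. There are 200 camera calls.

### The job

With closed fingers, sweep the two loose hex nuts and the steel shaft key along the green shelf and off its open end into the steel catch pan tucked under it. Do not pick anything up, let nothing drop beside the pan, and leave the nozzle, bumper, cone, pulley and everything else where it stands.

Things in the scene. Friction and masses are not known exactly. Their poses are not given: they have to be found in the camera images.
- shelf: Low riser shelf of green-painted steel, fixed to the bench, 350 mm deep (its x) and 400 mm long (its y). Origin on the bench: the flat top is 75 mm above it and runs from x = -140 to +210 mm and y = -200 to +200 mm. The two long edges (x = -140 and x = +210) have 3 mm lips standing 12 mm above the top; the two short ends (y = -200 and y = +200) are open and flush. The folded sheet is 15 mm thick at the edges, with free space below the ends.
- pan: Open-topped steel catch pan, 260 (its x) x 130 (its y) x 50 mm high, walls 4 mm, fixed on the bench; origin at the centre of its underside. Its long side runs along one short end of the shelf, either y = +200 or y = -200 mm, tucked 12 mm under that end, its centre at shelf x = 0, so that what drops off the end between shelf x = -125 and +125 mm falls into it. The rim is 10 mm below the underside of the shelf sheet.
- case: Shut grey and black fastener case, 260 x 130 mm and 49 mm high, fixed, at the shelf's other short end. Not a place for parts.
- nut_a: Loose steel hex nut, 30 mm across the flats, 35 mm across the corners, 16 mm high, about 64 g, lying flat on the shelf. Origin at its centre, 8 mm above the shelf top.
- nut_b: The second nut, the same as nut_a.
- key: Loose steel shaft key: a plain bar 50 mm long (its x), 12 mm wide (its y), 8 mm high, about 38 g, lying flat on the shelf at any angle. Origin at its centre, 4 mm above the shelf top. Two of the three loose parts start in the strip of the shelf near its x = -80 mm, some 100 mm or more apart, the third near its x = +70 mm; which is where varies. Between these strips, near x = -5 mm, stand nozzle and bumper; both strips are clear from end to end apart from the loose parts.
- nozzle: Brass feeder nozzle standing on the shelf, 50 mm tall, hexagonal foot 34 mm across, loose. Origin under its foot. To be left alone.
- bumper: Rubber bumper, a 40 mm round buffer between steel discs with a stud on top, 46 mm tall, loose, standing on the shelf. Origin under it. To be left alone.
- cone: Cracked white spreader cone, 80 mm across the foot, 48 mm tall, loose, towards the shelf's far edge (near its x = +160 mm). Origin under it. To be left alone.
- pulley: Dark cast-iron belt pulley lying flat, 76 mm across, 30 mm tall, loose, towards the shelf's far edge (near its x = +160 mm). Origin under it. To be left alone.
- spanner: Steel spanner lying on the bench, right of the shelf and nearer the robot, loose. To be left alone.
- grease_tin: Black tin with a steel lid, 80 mm across, 70 mm tall, loose on the bench at the right. To be left alone.
- spray_can: Spray can, 56 mm across, 150 mm tall, loose, standing on the bench at the left. To be left alone.

How it is judged:
At the end, for the whole second after the job is handed in: Both nuts and the key lie at rest inside the catch pan: centres within its walls and lower than 45 mm above the bench (rim at 50 mm) (x of nut_a in the frame of pan between -0.126 and 0.126 m and y of nut_a in the frame of pan between -0.061 and 0.061 m and height (world z) of each of nut_a, nut_b, key below 0.045 m and linear speed of each of nut_a, nut_b, key below 0.03 m/s and x of nut_b in the frame of pan between -0.126 and 0.126 m and y of nut_b in the frame of pan between -0.061 and 0.061 m and x of key in the frame of pan between -0.126 and 0.126 m and y of key in the frame of pan between -0.061 and 0.061 m); the robot touches nothing.
It fails at once if a nut or the key is picked up off the shelf instead of being swept (its centre rises more than about 15 mm above lying flat for a nut, 25 mm for the key) (height (world z) of any of nut_a, nut_b above 0.098 m or height (world z) of key above 0.104 m).
It fails at once if a nut or the key falls beside the pan, onto the bench, the case or the floor ((height (world z) of nut_a below 0.06 m and not (x of nut_a in the frame of pan between -0.132 and 0.132 m and y of nut_a in the frame of pan between -0.067 and 0.067 m)) or (height (world z) of nut_b below 0.06 m and not (x of nut_b in the frame of pan between -0.132 and 0.132 m and y of nut_b in the frame of pan between -0.067 and 0.067 m)) or (height (world z) of key below 0.06 m and not (x of key in the frame of pan between -0.132 and 0.132 m and y of key in the frame of pan between -0.067 and 0.067 m))).
It fails at once if something that should stay where it is (nozzle, bumper, cone, pulley, spanner, grease tin, spray can) is shifted by more than 12 mm or knocked over (distance of any of nozzle, bumper, cone, pulley, spanner, grease_tin, spray_can from where it was at the start of the episode above 0.012 m).
It also fails if it takes over 64 s, if anything falls off the work surface, if the arm or the gripper's body presses on something with over 40 N, if the wrist force passes 120 N, or if a joint passes its speed limit or range.

## Working session

There is one attempt and no reset: what is moved stays moved. The work goes in short steps, Python scripts to look and compute and a tool call to move; the robot and the scene stay as the last step left them, time stands still between calls to the robot, and variables do not carry over. Pictures are saved under pics/ and viewed, at most 10 in all, crops included, and the job is handed in when it is done.

Besides the shell and the picture viewer there is one more tool, called after "Request:" as a command line: name --pt "numbers of a row" for each row, then --argument value for the rest. carry_out: Moves the arm, as the interface text tells. Its arguments: {"type":"object","properties":{"plan":{"type":"array","items":{"type":"array","items":{"type":"number"}}},"grip_force":{"type":"number"}},"required":["plan"]}

```bash
mkdir -p pics; cat > h.py <<'E'
import numpy as np, cv2
from plant import monitor, grab_frame, camera_model, workorder
def grab(n,f):
    m=camera_model(n); p,d=grab_frame(n); cv2.imwrite('pics/'+f+'.png',p[:,:,::-1]); np.savez('pics/'+f+'.npz',p=p,d=d,T=m['pose'],K=np.array([[m['fx'],0,m['cx']],[0,m['fy'],m['cy']],[0,0,1]]),D=np.array(m['distortion'],float)); return p,d,m
def world(f):
    z=np.load('pics/'+f+'.npz'); h,w=z['d'].shape
    uv=np.stack(np.meshgrid(np.arange(w),np.arange(h)),-1).reshape(-1,1,2).astype(float)
    n=cv2.undistortPoints(uv,z['K'],z['D']).reshape(h,w,2); d=z['d']
    c=np.dstack([n*d[...,None],d]); W=c@z['T'][:3,:3].T+z['T'][:3,3]; W[d==0]=np.nan
    return z['p'],W
def plane(f,uv,zp):
    z=np.load('pics/'+f+'.npz'); n=cv2.undistortPoints(np.array(uv,float).reshape(-1,1,2),z['K'],z['D']).reshape(-1,2)
    r=np.c_[n,np.ones(len(n))]@z['T'][:3,:3].T; o=z['T'][:3,3]; return o+r*((zp-o[2])/r[:,2])[:,None]
E
python3 - <<'E'
from h import *
grab('scene','s0');grab('side','d0')
for f in('s0','d0'):
    print(np.load(f'pics/{f}.npz')['T'].round(3))
s=monitor.sense();print(s['time'],s['tcp_pos'],s['eef_rot'],s['grip_width'])
E
```

```text
[[ 0.479  0.55  -0.684  1.278]
 [ 0.877 -0.282  0.388 -0.427]
 [ 0.021 -0.786 -0.617  0.766]
 [ 0.     0.     0.     1.   ]]
[[ 0.936 -0.242  0.255  0.065]
 [-0.352 -0.679  0.644 -1.148]
 [ 0.017 -0.692 -0.721  1.384]
 [ 0.     0.     0.     1.   ]]
0.1 [ 0.19981213 -0.56509204  0.23053521] [-3.13991708e+00 -1.79756004e-04  3.39792304e-01] 0.08534412264130467
```

View pics/s0.png

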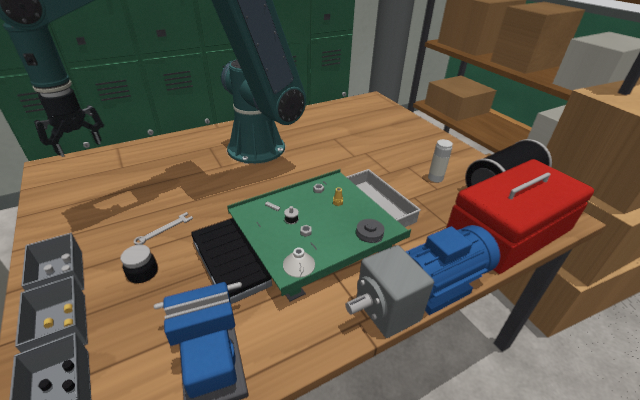

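View pics/d0.png

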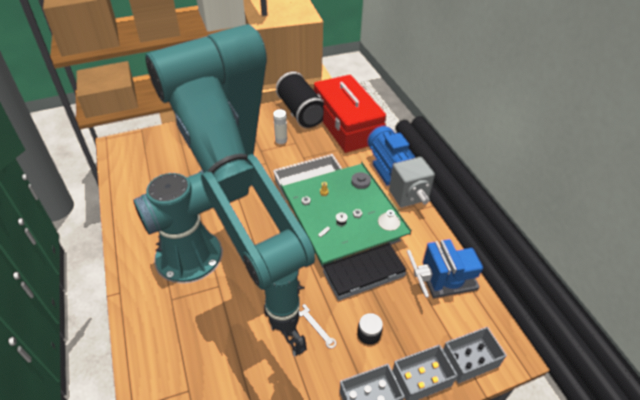

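The scene view shows the pan at the shelf's +y end, around (385,195), and the case at the other end (230,258). The key is at (273,206), one nut at (319,187) and the other at (306,230). Nozzle is at (338,196), bumper (291,214), pulley (370,231) and cone (299,260). The side view agrees.

```bash
cat > loc.py <<'E'
from h import *
def shelf(f):
    p,W=world(f); hsv=cv2.cvtColor(p,cv2.COLOR_RGB2HSV)
    m=(hsv[...,0]>60)&(hsv[...,0]<90)&(hsv[...,1]>90)&(abs(W[...,2]-.076)<.008)&(W[...,0]>.3)&(abs(W[...,1])<.6)
    n,l,s,c=cv2.connectedComponentsWithStats(m.astype(np.uint8)); k=1+s[1:,4].argmax(); m=l==k
    r=cv2.minAreaRect((W[m][:,:2]).astype(np.float32)*1000); return p,W,hsv,m,r
def blobs(f,th,o):
    p,W,hsv,m,_=shelf(f)
    hull=cv2.convexHull(np.argwhere(m)[:,::-1].astype(np.int32)); a=np.zeros(m.shape,np.uint8); cv2.fillConvexPoly(a,hull,1)
    b=(a>0)&~((hsv[...,0]>60)&(hsv[...,0]<95)&(hsv[...,1]>80))
    n,l,s,c=cv2.connectedComponentsWithStats(b.astype(np.uint8))
    R=np.array([[np.cos(th),np.sin(th)],[-np.sin(th),np.cos(th)]])
    for i in range(1,n):
        if s[i,4]<15: continue
        w=W[l==i]; zt=np.nanpercentile(w[:,2],90); q=plane(f,[c[i]],.083)[0]; t=w[(w[:,2]>zt-.004)]; t=np.nanmedian(t,0)
        print(f,'px',c[i].round(),'n',s[i,4],'ztop',zt.round(3),'ray83',q[:2].round(3),'top',t[:2].round(3),'shelf',(R@(t[:2]-o)*1000).round(),(R@(q[:2]-o)*1000).round())
E
python3 - <<'E'
from loc import *
for f in('s0','d0'):
    p,W,hsv,m,r=shelf(f); print(f,r,np.median(W[m][:,2]),cv2.boxPoints(r).round().tolist(),m.sum())
    # orientation: shelf y side (400) direction
    b=cv2.boxPoints(r); e=[b[1]-b[0],b[2]-b[1]]; ey=max(e,key=np.linalg.norm); ey=ey*np.sign(ey[1])/np.linalg.norm(ey); ex=np.array([ey[1],-ey[0]])
    th=np.arctan2(ex[1],ex[0]); o=(np.array(r[0])-35*ex)/1000
    print(np.degrees(th),o); blobs(f,th,o)
E
```

```text
s0 ((585.2359008789062, -37.232269287109375), (354.4203796386719, 401.57025146484375), 2.671719551086426) 0.0764468591032258 [[399.0, 155.0], [418.0, -246.0], [772.0, -230.0], [753.0, 172.0]] 9664
2.6717122 [ 0.55027394 -0.03886373]
s0 px [374. 200.] n 138 ztop 0.077 ray83 [0.593 0.158] top [0.586 0.161] shelf [ 45. 198.] [ 52. 195.]
s0 px [318. 188.] n 92 ztop 0.094 ray83 [0.459 0.038] top [0.463 0.035] shelf [-84.  78.] [-87.  81.]
s0 px [338. 197.] n 162 ztop 0.126 ray83 [0.528 0.07 ] top [0.546 0.058] shelf [ 0. 97.] [-17. 109.]
s0 px [272. 206.] n 79 ztop 0.086 ray83 [ 0.476 -0.127] top [ 0.477 -0.126] shelf [-77. -83.] [-78. -84.]
s0 px [291. 215.] n 225 ztop 0.107 ray83 [ 0.541 -0.095] top [ 0.553 -0.102] shelf [  0. -63.] [-12. -56.]
s0 px [370. 230.] n 568 ztop 0.106 ray83 [0.699 0.07 ] top [0.702 0.065] shelf [157.  97.] [154. 101.]
s0 px [305. 230.] n 123 ztop 0.093 ray83 [ 0.617 -0.088] top [ 0.621 -0.089] shelf [ 68. -53.] [ 65. -52.]
s0 px [314. 246.] n 16 ztop 0.078 ray83 [ 0.68  -0.096] top [ 0.672 -0.093] shelf [119. -60.] [127. -64.]
s0 px [299. 263.] n 725 ztop 0.1
[... 347 characters left out ...]
ray83 [0.702 0.067] top [0.7  0.06] shelf [156.  98.] [158. 104.]
d0 px [324. 189.] n 122 ztop 0.123 ray83 [0.548 0.068] top [0.543 0.055] shelf [ -1. 101.] [  4. 114.]
d0 px [306. 200.] n 78 ztop 0.093 ray83 [0.462 0.036] top [0.461 0.035] shelf [-84.  85.] [-83.  86.]
d0 px [357. 213.] n 79 ztop 0.094 ray83 [ 0.619 -0.089] top [ 0.617 -0.094] shelf [ 65. -52.] [ 67. -47.]
d0 px [389. 220.] n 382 ztop 0.117 ray83 [ 0.712 -0.163] top [ 0.713 -0.162] shelf [ 157. -125.] [ 157. -125.]
d0 px [341. 218.] n 146 ztop 0.106 ray83 [ 0.553 -0.094] top [ 0.549 -0.103] shelf [ -3. -57.] [  1. -49.]
d0 px [324. 231.] n 76 ztop 0.085 ray83 [ 0.472 -0.131] top [ 0.47  -0.131] shelf [-84. -81.] [-82. -81.]
```

Request:
carry_out --pt "26.5 54 0 73.3 0" --pt "26.5 54 0 73.3 0" --pt "26.5 54 0 73.3 0" --pt "26.5 54 0 73.3 0" --pt "26.5 54 0 73.3 0" --pt "26.5 54 0 73.3 0" --pt "26.5 54 0 73.3 0" --pt "26.5 54 0 73.3 0" --grip_force 40

```text
time: 1.1
tcp_pos: [0.4207, -0.1149, 0.2313]
eef_rot: [3.141, 0.0, 1.621]
force: [0.0, -0.7, -1.0]
grip_width: -0.0003
grasp_force: 0.0
```

```bash
python3 - <<'E'
from loc import *
grab('wrist','w0'); print(np.load('pics/w0.npz')['T'].round(3))
s=monitor.sense();print(s['tcp_pos'],s['eef_rot'])
import sys
th=np.radians(2.8);o=np.array([.550,-.041])
try: blobs('w0',th,o)
except Exception as e: print(e)
for f in('s0','d0'):
    p,W,hsv,m,r=shelf(f)
    k=(np.hypot(W[...,0]-.473,W[...,1]+.129)<.04)&(hsv[...,1]<80)&(W[...,2]>.078)
    print(f,k.sum(),cv2.minAreaRect((W[k][:,:2]*1000).astype(np.float32)))
E
```

```text
[[ 0.999  0.047  0.013  0.417]
 [ 0.049 -0.965 -0.258 -0.05 ]
 [ 0.     0.258 -0.966  0.375]
 [ 0.     0.     0.     1.   ]]
[ 0.42307364 -0.10788321  0.23128531] [ 3.13907234 -0.005136    1.62291797]
w0 px [380.   7.] n 560 ztop 0.093 ray83 [0.462 0.027] top [0.461 0.026] shelf [-85.  71.] [-85.  72.]
w0 px [626.  20.] n 158 ztop 0.081 ray83 [0.672 0.038] top [0.674 0.039] shelf [128.  74.] [126.  73.]
w0 px [544. 164.] n 1329 ztop 0.093 ray83 [ 0.619 -0.089] top [ 0.616 -0.088] shelf [ 63. -51.] [ 67. -51.]
w0 px [473. 175.] n 2459 ztop 0.107 ray83 [ 0.555 -0.102] top [ 0.547 -0.099] shelf [ -6. -58.] [  2. -61.]
w0 px [589. 172.] n 123 ztop 0.077 ray83 [ 0.665 -0.094] top [ 0.67  -0.095] shelf [117. -59.] [112. -58.]
w0 px [378. 197.] n 920 ztop 0.085 ray83 [ 0.473 -0.126] top [ 0.473 -0.125] shelf [-81. -80.] [-81. -81.]
w0 px [610. 239.] n 4219 ztop 0.111 ray83 [ 0.705 -0.157] top [ 0.7   -0.158] shelf [ 144. -124.] [ 149. -124.]
w0 px [337. 251.] n 452 ztop 0.257 ray83 [ 0.441 -0.179] top [ 0.43  -0.107] shelf [-123.  -60.] [-116. -133.]
w0 px [425. 264.] n 76 ztop 0.077 ray83 [ 0.523 -0.189] top [ 0.526 -0.192] shelf [ -32. -149.] [ -34. -146.]
w0 px [406. 290.] n 128 ztop 0.286 ray83 [ 0.509 -0.216] top [ 0.445 -0.101] shelf [-108.  -55.] [ -50. -173.]
w0 px [595. 303.] n 167 ztop 0.077 ray83 [ 0.71  -0.228] top [ 0.712 -0.232] shelf [ 152. -199.] [ 151. -194.]
s0 67 ((474.7524108886719, -123.02092742919922), (49.513370513916016, 20.029897689819336), 25.973974227905273)
d0 47 ((473.6348571777344, -126.0247573852539), (57.591163635253906, 17.206897735595703), 29.659809112548828)
```

View pics/w0.png

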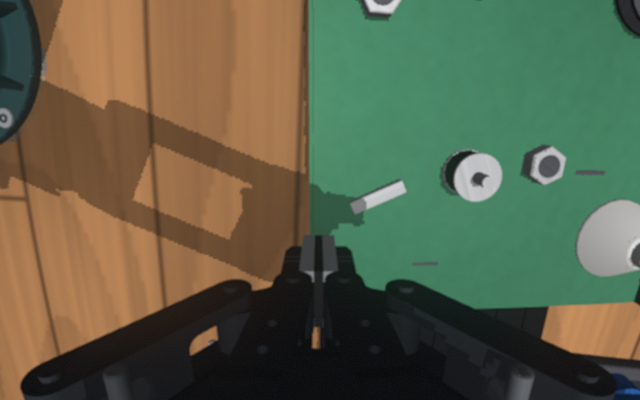

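Request:
carry_out --pt "2 5 0 0 0" --pt "4.1 9.3 0 0 0" --pt "4.1 9.3 -4 0 0" --pt "4.1 9.3 -8 0 0" --pt "4.1 9.3 -12 0 0" --pt "4.1 9.3 -14 0 0" --pt "4.1 9.3 -15 0 0" --pt "4.1 9.3 -15 0 0"

```text
time: 2.15
tcp_pos: [0.4609, -0.0239, 0.0809]
eef_rot: [-3.14, -0.0, 1.619]
force: [-0.1, 0.6, 0.9]
grip_width: 0.0
grasp_force: 0.0
```

```bash
python3 - <<'E'
from loc import *
s=monitor.sense();print(s['tcp_pos'],s['eef_rot'],s['force'])
grab('wrist','w1')
blobs('w1',np.radians(2.8),np.array([.550,-.041]))
E
```

```text
[ 0.4609204  -0.023909    0.08094967] [-3.14038961e+00 -2.76135210e-04  1.61894897e+00] [-0.11330066  0.58606745  0.86739808]
w1 px [262.  16.] n 660 ztop 0.077 ray83 [0.434 0.073] top [0.433 0.075] shelf [-111.  121.] [-110.  120.]
w1 px [563.  69.] n 10555 ztop 0.127 ray83 [0.556 0.061] top [0.541 0.058] shelf [-4. 99.] [ 11. 102.]
w1 px [328. 117.] n 5717 ztop 0.093 ray83 [0.461 0.037] top [0.461 0.037] shelf [-85.  82.] [-85.  82.]
w1 px [360. 290.] n 6930 ztop 0.151 ray83 [ 0.48  -0.041] top [ 0.494 -0.01 ] shelf [-55.  34.] [-70.   4.]
w1 px [237. 284.] n 190 ztop 0.133 ray83 [ 0.424 -0.04 ] top [ 0.436 -0.012] shelf [-113.   34.] [-126.    7.]
w1 px [436. 303.] n 17 ztop 0.142 ray83 [ 0.517 -0.046] top [ 0.493 -0.011] shelf [-56.  33.] [-33.  -4.]
w1 px [498. 323.] n 19 ztop 0.152 ray83 [ 0.55  -0.057] top [ 0.505 -0.01 ] shelf [-43.  33.] [ -1. -16.]
w1 px [606. 354.] n 612 ztop 0.091 ray83 [ 0.616 -0.076] top [ 0.616 -0.074] shelf [ 64. -36.] [ 64. -38.]
```

View pics/w1.png

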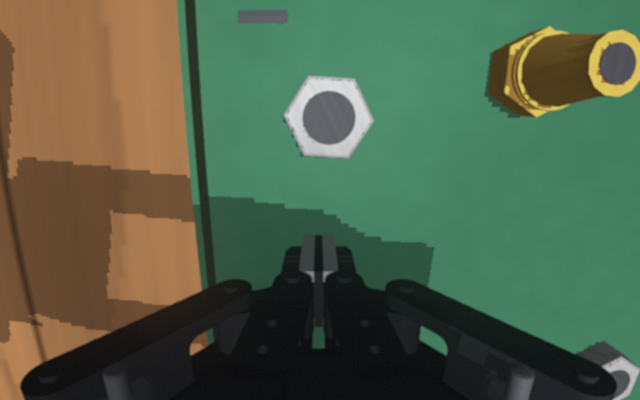

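The wrist view shows nut_a at (328,117), a flat facing the closed fingers at (318,255). The nozzle is well to the right.

Request:
carry_out --pt "0.25 1.5 0 0 0" --pt "0.15 3 0 0 0" --pt "0.08 4.5 0 0 0" --pt "0 6 0 0 0" --pt "-0.09 8 0 0 0" --pt "-0.19 10 0 0 0" --pt "-0.29 12 0 0 0" --pt "-0.38 14 0 0 0"

```text
time: 3.2
tcp_pos: [0.4571, 0.1176, 0.0813]
eef_rot: [-3.141, 0.0, 1.62]
force: [-0.3, -0.6, 0.5]
grip_width: 0.0002
grasp_force: 0.3
```

```bash
python3 - <<'E'
from loc import *
s=monitor.sense();print(s['tcp_pos'],s['force'])
grab('wrist','w2')
E
```

```text
[0.45707718 0.11761071 0.08131238] [-0.30299786 -0.55454787  0.45485174]
```

View pics/w2.png

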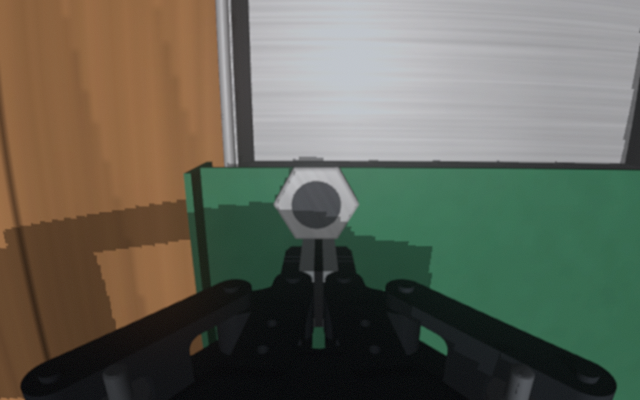

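Nut_a sits squarely on the fingers at (316,203), close to the open edge at row 165, with the pan beyond it.

Request:
carry_out --pt "-0.1 1.5 0 0 0" --pt "-0.15 3 0 0 0" --pt "-0.2 4.2 0 0 0" --pt "-0.25 5.2 0 0 0" --pt "-0.25 5.2 0 0 0" --pt "-0.2 5.2 2 0 0" --pt "-0.2 5.2 7 0 0" --pt "-0.2 5.2 12 0 0"

```text
time: 4.25
tcp_pos: [0.4549, 0.1676, 0.2022]
eef_rot: [-3.14, 0.0, 1.619]
force: [1.1, 0.2, -0.7]
grip_width: -0.0001
grasp_force: 0.0
```

```bash
python3 - <<'E'
from loc import *
s=monitor.sense();print(s['tcp_pos'],s['force'])
grab('wrist','w3'); p,W=world('w3')
blobs('s0',np.radians(2.8),np.array([.550,-.041])) if 0 else None
E
```

```text
[0.45490623 0.16763884 0.20220614] [ 1.08409979  0.19396692 -0.71547463]
```

View pics/w3.png

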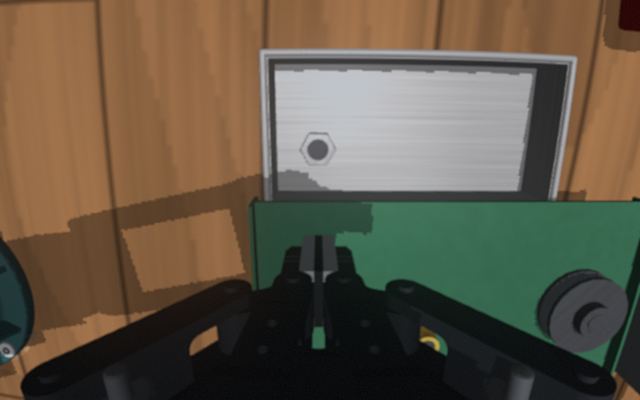

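Nut_a is in the pan at (318,149). Next is the key, approached from behind.

Request:
carry_out --pt "0.3 -5.5 0 0 0" --pt "0.6 -11.5 0 0 0" --pt "0.9 -17.5 0 0 0" --pt "1.2 -23.5 0 0 0" --pt "1.5 -29 0 0 0" --pt "1.75 -34.3 0 0 0" --pt "1.75 -34.3 -5 0 0" --pt "1.75 -34.3 -9 0 0"

```text
time: 5.3
tcp_pos: [0.4725, -0.1762, 0.11]
eef_rot: [3.141, 0.0, 1.617]
force: [-0.8, -0.2, -0.2]
grip_width: 0.0001
grasp_force: 0.0
```

Request:
carry_out --pt "0 0 -2 0 0" --pt "0 0 -3.2 0 0" --pt "0 0 -3.2 0 0"

```text
time: 5.68
tcp_pos: [0.4725, -0.1748, 0.0788]
eef_rot: [-3.14, -0.001, 1.619]
force: [-0.7, 0.6, -0.3]
grip_width: 0.0001
grasp_force: 0.0
```

```bash
python3 - <<'E'
from loc import *
s=monitor.sense();print(s['tcp_pos'],s['eef_rot'],s['force'])
grab('wrist','w4')
blobs('w4',np.radians(2.8),np.array([.550,-.041]))
E
```

```text
[ 0.47249    -0.17476795  0.07876654] [-3.14034799e+00 -6.28435816e-04  1.61890401e+00] [-0.69298893  0.56463392 -0.29517467]
w4 px [539.  90.] n 13354 ztop 0.115 ray83 [ 0.557 -0.099] top [ 0.547 -0.1  ] shelf [ -6. -59.] [  4. -58.]
w4 px [635.  84.] n 449 ztop 0.082 ray83 [ 0.6   -0.092] top [ 0.602 -0.093] shelf [ 50. -54.] [ 48. -54.]
w4 px [328. 146.] n 3952 ztop 0.085 ray83 [ 0.473 -0.126] top [ 0.473 -0.126] shelf [-81. -81.] [-81. -81.]
w4 px [365. 296.] n 9603 ztop 0.152 ray83 [ 0.494 -0.193] top [ 0.51  -0.161] shelf [ -45. -117.] [ -63. -149.]
w4 px [440. 287.] n 175 ztop 0.131 ray83 [ 0.528 -0.188] top [ 0.504 -0.161] shelf [ -51. -118.] [ -29. -145.]
```

View pics/w4.png

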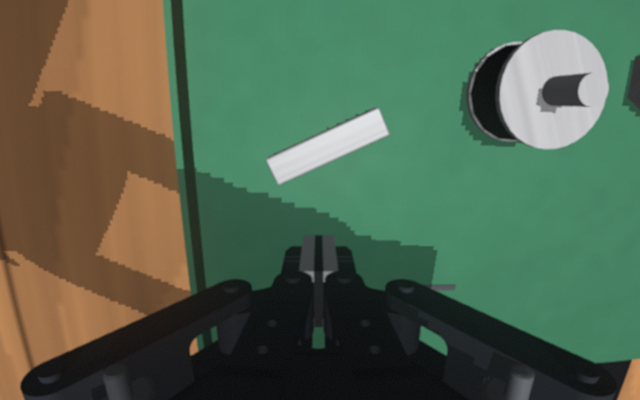

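The key at (328,146) is tilted about 23°. The fingertip face spans roughly px 300–336, so pushing near its middle should square it up.

Request:
carry_out --pt "0.12 1.5 0 0 0" --pt "0.07 2.7 0 0 0" --pt "0.02 3.7 0 0 0" --pt "-0.03 4.7 0 0 0" --pt "-0.08 5.7 0 0 0" --pt "-0.13 6.7 0 0 0" --pt "-0.13 6.7 0 0 0"

```text
time: 6.6
tcp_pos: [0.4713, -0.107, 0.0792]
eef_rot: [-3.141, -0.0, 1.62]
force: [0.2, -0.1, 0.7]
grip_width: 0.0001
grasp_force: 0.0
```

```bash
cat > key.py <<'E'
from loc import *
import sys
f=sys.argv[1]; s=monitor.sense(); t=s['tcp_pos']; grab('wrist',f); p,W=world(f); hsv=cv2.cvtColor(p,cv2.COLOR_RGB2HSV)
zt=float(sys.argv[2]); th=np.radians(2.8); ex=np.array([np.cos(th),np.sin(th)]); ey=np.array([-ex[1],ex[0]])
q=W[...,:2]-t[:2]; qx=q@ex; qy=q@ey
k=(abs(W[...,2]-zt)<.005)&(hsv[...,1]<70)&(hsv[...,2]>70)&(abs(qx)<.05)&(qy>.005)&(qy<.12)
n,l,st,c=cv2.connectedComponentsWithStats(k.astype(np.uint8)); i=1+st[1:,4].argmax(); k=l==i
pts=np.c_[qx[k],qy[k]]*1000
print('tcp',t,'shelf',(np.array([ex,ey])@(t[:2]-[.55,-.041])*1000).round(),'F',s['force'].round(1),'rel',cv2.minAreaRect(pts.astype(np.float32)),'mean',pts.mean(0),'n',len(pts),'px',c[i])
E
python3 key.py w5 .084
```

```text
tcp [ 0.4713339  -0.10697674  0.07918395] shelf [-82. -62.] F [ 0.2 -0.1  0.7] rel ((2.592988967895508, 18.502286911010742), (12.587955474853516, 49.79477310180664), 89.18196105957031) mean [ 2.60411954 19.07983127] n 3282 px [326.2754418  216.29463742]
```

View pics/w5.png

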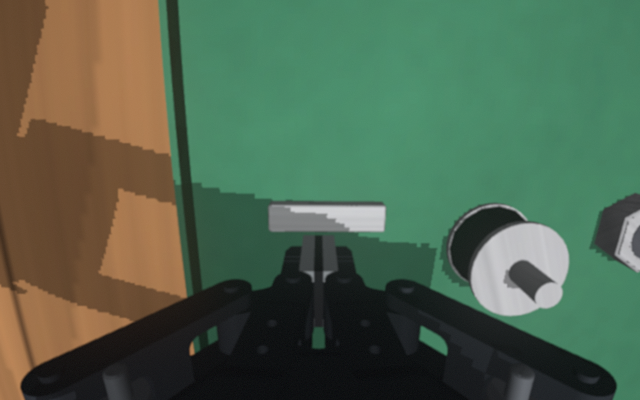

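The key is now flat against the fingers at (326,216), 2.6 mm off centre, which is stable.

Request:
carry_out --pt "-0.05 1 0 0 0" --pt "-0.12 2.5 0 0 0" --pt "-0.2 4 0 0 0" --pt "-0.27 5.5 0 0 0" --pt "-0.34 7 0 0 0" --pt "-0.41 8.5 0 0 0" --pt "-0.49 10 0 0 0" --pt "-0.54 11 0 0 0"

```text
time: 7.65
tcp_pos: [0.4661, 0.0032, 0.0793]
eef_rot: [-3.141, -0.0, 1.62]
force: [0.0, 0.2, 0.4]
grip_width: -0.0002
grasp_force: 0.1
```

```bash
python3 key.py w6 .084
```

```text
tcp [0.4661074  0.00324317 0.07926211] shelf [-82.  48.] F [0.  0.2 0.4] rel ((2.035442352294922, 17.228321075439453), (12.512239456176758, 49.768348693847656), 89.73722839355469) mean [ 2.12953474 17.8208452 ] n 3303 px [325.10081744 219.0747805 ]
```

Request:
carry_out --pt "-0.05 1 0 0 0" --pt "-0.12 2.5 0 0 0" --pt "-0.2 4 0 0 0" --pt "-0.27 5.5 0 0 0" --pt "-0.34 7 0 0 0" --pt "-0.41 8.5 0 0 0" --pt "-0.49 10 0 0 0" --pt "-0.54 11 0 0 0"

```text
time: 8.7
tcp_pos: [0.4608, 0.1132, 0.0793]
eef_rot: [-3.142, -0.0, 1.62]
force: [0.7, -0.3, 0.3]
grip_width: -0.0001
grasp_force: 0.1
```

```bash
python3 key.py w7 .084
```

```text
tcp [0.46076038 0.11323352 0.07926523] shelf [-82. 158.] F [ 0.7 -0.3  0.3] rel ((2.1219253540039062, 17.056072235107422), (12.588196754455566, 49.98634719848633), 89.86784362792969) mean [ 2.15943107 17.56142334] n 3158 px [325.24382521 219.76662445]
```

Request:
carry_out --pt "-0.1 1.5 0 0 0" --pt "-0.15 3 0 0 0" --pt "-0.22 4.5 0 0 0" --pt "-0.27 5.5 0 0 0" --pt "-0.27 5.5 0 0 0" --pt "-0.25 5.5 2 0 0" --pt "-0.2 5.5 7 0 0" --pt "-0.2 5.5 12 0 0"

```text
time: 9.75
tcp_pos: [0.4583, 0.1667, 0.2002]
eef_rot: [-3.14, 0.0, 1.619]
force: [0.9, 1.5, 0.3]
grip_width: 0.0001
grasp_force: 0.0
```

```bash
python3 - <<'E'
from loc import *
s=monitor.sense();print(s['tcp_pos'],s['force'])
grab('wrist','w8')
E
```

```text
[0.45833948 0.16665658 0.20023124] [0.89734324 1.53837265 0.28429067]
```

View pics/w8.png

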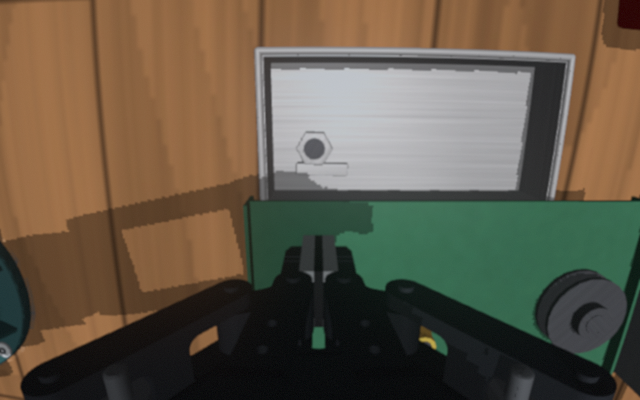

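Key and nut_a are both in the pan, around (320,155). Next is nut_b.

Request:
carry_out --pt "2.8 -5.3 0 0 0" --pt "5.6 -10.6 0 0 0" --pt "8.4 -15.9 0 0 0" --pt "11.2 -21.2 0 0 0" --pt "14 -26.5 0 0 0" --pt "16.3 -31 0 0 0" --pt "16.3 -31 -4 0 0" --pt "16.3 -31 -9 0 0"

```text
time: 10.8
tcp_pos: [0.623, -0.1447, 0.1089]
eef_rot: [3.139, 0.001, 1.617]
force: [0.4, 0.2, -0.4]
grip_width: 0.0002
grasp_force: 0.0
```

Request:
carry_out --pt "0 0 -2 0 0" --pt "0 0 -2.9 0 0" --pt "0 0 -2.9 0 0"

```text
time: 11.18
tcp_pos: [0.6217, -0.143, 0.08]
eef_rot: [-3.141, -0.0, 1.619]
force: [0.5, -0.4, 0.6]
grip_width: 0.0001
grasp_force: 0.0
```

```bash
cat >> key.py <<'E'
h=cv2.convexHull(pts.astype(np.float32)); print('poly',cv2.approxPolyDP(h,4,True).reshape(-1,2).round(1).tolist())
E
python3 key.py w9 .092
```

```text
tcp [ 0.62167843 -0.14297271  0.08002995] shelf [  67. -105.] F [ 0.5 -0.4  0.6] rel ((-1.7421646118164062, 54.16565704345703), (33.8674201965332, 30.39707374572754), 26.563220977783203) mean [-1.6945498  54.62883099] n 5395 px [315.66061168 132.64819277]
poly [[13.100000381469727, 62.29999923706055], [-0.800000011920929, 71.4000015258789], [-15.800000190734863, 63.79999923706055], [-16.700000762939453, 46.099998474121094], [-2.4000000953674316, 36.900001525878906], [10.899999618530273, 43.5]]
```

Nut_b has a corner facing the fingers. I'll meet its flat at 25°, then arc back to a straight push.

Request:
carry_out --pt "0.6 0.5 0 8 0" --pt "1.15 1.2 0 17 0" --pt "1.15 1.8 0 25 0" --pt "1.15 2.42 0 25 0" --pt "1.15 2.42 0 25 0"

```text
time: 11.85
tcp_pos: [0.6337, -0.1183, 0.0811]
eef_rot: [3.141, 0.001, 2.053]
force: [-0.6, -0.4, 0.4]
grip_width: -0.0
grasp_force: 0.0
```

```bash
python3 key.py w10 .092
```

```text
tcp [ 0.63374454 -0.11826203  0.08113947] shelf [ 80. -81.] F [-0.6 -0.4  0.4] rel ((-15.136168479919434, 30.19866943359375), (30.122459411621094, 34.042449951171875), 57.39263916015625) mean [-15.28965176  31.28078407] n 4609 px [318.18008245 184.01431981]
poly [[0.4000000059604645, 37.900001525878906], [-14.199999809265137, 47.29999923706055], [-29.399999618530273, 39.400001525878906], [-30.0, 22.100000381469727], [-16.100000381469727, 13.199999809265137], [-2.0, 20.100000381469727]]
```

Request:
carry_out --pt "-0.37 0.7 0 0 0" --pt "-0.92 1.34 0 -5 0" --pt "-1.42 2.0 0 -10 0" --pt "-1.84 2.71 0 -15 0" --pt "-2.2 3.46 0 -20 0" --pt "-2.5 4.23 0 -25 0" --pt "-2.5 4.23 0 -25 0"

```text
time: 12.78
tcp_pos: [0.6077, -0.0757, 0.0802]
eef_rot: [-3.141, -0.0, 1.62]
force: [-0.1, 1.4, 0.1]
grip_width: -0.0001
grasp_force: 0.0
```

```bash
python3 key.py w11 .092
```

```text
tcp [ 0.60772663 -0.0757071   0.08022005] shelf [ 56. -37.] F [-0.1  1.4  0.1] rel ((0.025773048400878906, 26.906898498535156), (30.232341766357422, 34.0360221862793), 29.19148826599121) mean [ 0.31040625 27.88520836] n 4529 px [320.9684257  200.63413557]
poly [[17.5, 26.5], [9.100000381469727, 41.599998474121094], [-3.700000047683716, 41.900001525878906], [-16.899999618530273, 27.100000381469727], [-7.0, 10.399999618530273], [8.600000381469727, 12.199999809265137]]
```

Nut_b is flush and centred, so I push straight along the shelf.

Request:
carry_out --pt "-0.03 1 0 0 0" --pt "-0.1 2.5 0 0 0" --pt "-0.18 4 0 0 0" --pt "-0.25 5.5 0 0 0" --pt "-0.32 7 0 0 0" --pt "-0.39 8.5 0 0 0" --pt "-0.46 10 0 0 0" --pt "-0.5 11 0 0 0"

```text
time: 13.82
tcp_pos: [0.6032, 0.0348, 0.0803]
eef_rot: [-3.141, -0.0, 1.62]
force: [-0.2, -0.5, 0.8]
grip_width: -0.0001
grasp_force: 0.2
```

```bash
python3 key.py w12 .092
```

```text
tcp [0.60321848 0.03480665 0.08026362] shelf [57. 73.] F [-0.2 -0.5  0.8] rel ((-0.8946189880371094, 26.191455841064453), (30.031843185424805, 33.82228469848633), 29.815217971801758) mean [-0.69305757 26.73715998] n 4670 px [318.49314775 203.47366167]
poly [[16.5, 26.100000381469727], [7.699999809265137, 41.0], [-9.199999809265137, 40.900001525878906], [-17.700000762939453, 26.5], [-9.600000381469727, 11.699999809265137], [3.5, 10.5]]
```

Request:
carry_out --pt "-0.05 1 0 0 0" --pt "-0.12 2.5 0 0 0" --pt "-0.2 4 0 0 0" --pt "-0.27 5.5 0 0 0" --pt "-0.34 7 0 0 0" --pt "-0.4 8.2 0 0 0"

```text
time: 14.62
tcp_pos: [0.5992, 0.1169, 0.0803]
eef_rot: [-3.141, -0.0, 1.62]
force: [-0.6, -0.6, 1.0]
grip_width: 0.0003
grasp_force: 0.1
```

```bash
python3 key.py w13 .092
```

```text
tcp [0.59922918 0.11690589 0.08027112] shelf [ 57. 155.] F [-0.6 -0.6  1. ] rel ((-0.7934298515319824, 26.068038940429688), (30.01150131225586, 34.027862548828125), 30.021099090576172) mean [-0.49170828 27.66493768] n 4210 px [318.98741093 201.10760095]
poly [[16.399999618530273, 26.200000762939453], [7.900000095367432, 40.79999923706055], [-5.5, 41.099998474121094], [-17.799999237060547, 26.100000381469727], [-6.699999809265137, 10.699999809265137], [7.800000190734863, 11.399999618530273]]
```

Request:
carry_out --pt "-0.1 1.5 0 0 0" --pt "-0.15 3 0 0 0" --pt "-0.22 4.5 0 0 0" --pt "-0.28 5.8 0 0 0" --pt "-0.28 5.8 0 0 0" --pt "-0.25 5.8 2 0 0" --pt "-0.2 5.8 7 0 0" --pt "-0.2 5.8 12 0 0"

```text
time: 15.68
tcp_pos: [0.5969, 0.1731, 0.201]
eef_rot: [-3.14, 0.0, 1.619]
force: [0.3, 0.9, -0.7]
grip_width: 0.0
grasp_force: 0.0
```

```bash
python3 - <<'E'
from loc import *
s=monitor.sense();print(s['time'],s['tcp_pos'],s['force'])
grab('wrist','w14')
E
```

```text
15.675 [0.59694494 0.17312569 0.20104623] [ 0.34296213  0.89117137 -0.69173439]
```

View pics/w14.png

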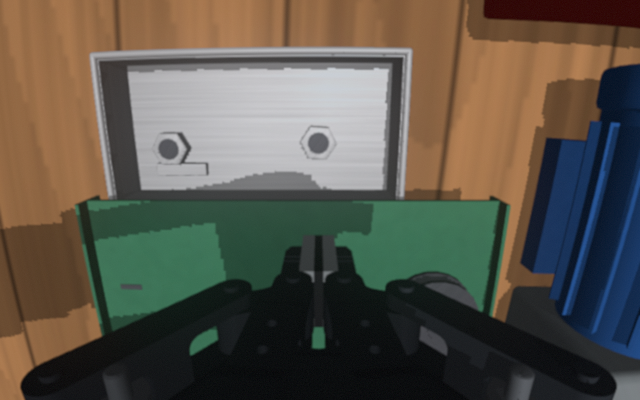

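All three parts lie in the pan: nuts at (171,148) and (318,142), key at (182,168). The arm is clear at z = 0.20, so I'm handing in.

```bash
python3 -c "
from plant import workorder; print(workorder.close_job())"
```

```text
the job is handed in; nothing more can be done
None
```

Job handed in at about 16 s: the last wrist picture shows both nuts and the key lying in the catch pan with the arm clear; I saw no contact with other items, but took no final picture of them, and no verdict came back.

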